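# Close the carton and press the conveyor roller into the V-cradle

## Robot

A 6-joint arm with a two-finger parallel gripper is mounted at the origin on the work surface. World frame = base frame: x ahead of the robot, y to its left, z up, the work surface at z = 0. Lengths are in m, angles in rad, forces in N, time in s.
With the tool pointing down it reaches from about 0.325 to 0.775 m from the base axis. Payload 9.3 kg.
Tool frame: the origin (TCP) lies at the very end of the fingers, on their centre line; the grasp point (between the pads) lies 19 mm behind it; z points along the fingers, y is the line along which they close (so a half turn about z gives the same grasp; the last joint's range is limited). The gripper opens to 85 mm and grips with 20 to 120 N. Pads are 22 mm wide; open, the fingers measure 114 mm over their backs; the gripper's body (76 mm by 85 mm) begins 54 mm behind the grasp point. The pads swing forward as they close: fully open they stand 13 mm farther back than shut.
Start: joints at [0.969, 0.259, 0.021, 1.334, 0, 1.418], TCP at [0.239, 0.496, 0.231] pointing down, gripper open.
Joint ranges: [-3.04, 3.04], [-0.91, 1.82], [-1.04, 1.36], [-1.92, 1.95], [-1.52, 1.45], [-3.14, 3.14]. Speed limits (rad/s): [2.22, 2.22, 2.79, 3.14, 3.14, 3.14].

## Interface

Orientations are given as a unit quaternion [x, y, z, w].
In Python, from cell import * gives the robot as it stands. Calls block until the motion is done:
- reach(position, orientation): joint-space move of the TCP to a pose.
- move_linear(position, velocity=0.15, ori=None): straight line of the TCP; ori=None keeps the orientation; velocity is the mean speed in m/s.
- goto_joints(angles): joint-space move.
- ungrasp() and grab(grasp_force=None): open the fingers fully, or close them until they stop; grasp_force is the grip in N (None keeps the last).
- hold(seconds).
- inverse_kinematics(position, orientation): joint angles nearest the present ones, or None.
- get_state(): the state.
- camera(name): name is "side" or "top"; returns a dict with "pixels" (384x512x3 uint8, red, green, blue), "K" (3x3 intrinsics, pixels), "R" (3x3) and "t" (3): a world point X has camera coordinates R X + t. Camera axes: x right, y down, z forward; pixel columns grow to the right and rows downward; lengths in m; the calibration is good to about 2 mm. A picture is of the moment at which its call begins. There is no depth.
A pose or a line that the arm cannot do raises IKError and nothing moves.
- finish_job(): hands the job in; it is judged then, once.
The state is a dict: "time_s": time; "joints": joint angles; "dq": joint speeds; "joint_torque": joint torques, N m; "tcp_pos": TCP position; "tool_rot": TCP orientation; "ft_force": force on the tool from outside, world axes, zero at the start; "moment": the same for the moment, N m; "opening": finger opening in m; "grip_force": force on a finger pad.
Only numpy, scipy, OpenCV 4.12 (cv2) and the standard library are available. Lean on these libraries where they do the work, as an engineer would, in place of code of your own. Each camera call takes 0.05 s, during which the arm holds its last target. There are 200 camera calls.

## Task

The carton's open flap leans over the V-cradle and is in the way: first swing it fully shut, so that its tab is down behind the carton's rim. Then take the thick roller (not the thin one) from its stand, lay it centred along the V-cradle on both rests, and finish while still holding it there with the gripper, pressing it down onto both sides of the V with a moderate push of about 1.5 kg (15 N). Set it in without a bang, and leave the thin roller and the other things on the table where they are.

Things in the scene. Friction and masses are not known exactly. Their poses are not given: they have to be found in the camera images.
- carton: open cardboard carton, fixed, 200 (x) x 150 (y) x 90 mm high, walls 4 mm, low paper filling inside. Origin: centre of its underside; z up. The flap is hinged along x on its -y top rim and the V-cradle stands beside that -y wall
- flap (a joint): angle of the flap: 0 = shut, lying flat on the carton's rim with its tab inside the +y wall; about 1.57 = upright; it starts at 2.0 to 2.4, leaning outwards over the cradle (stop at 2.5). The hinge is a stiff crease that stays where it is left (about 0.07 Nm, so it must be pushed all the way; 1 N near its free edge moves it). The flap is a 196 (along hinge) x 144 x 4 mm cardboard panel with a 22 mm tab at right angles along its free edge
- flap_hinge (a point): middle of the hinge line, at the carton's top rim 90 mm above the table; axes as the carton's (x along the hinge, y towards the carton's far wall, z up)
- flap_edge (a point): middle of the flap's free edge, 144 mm from the hinge
- cradle: aluminium V-cradle, fixed to the table beside the carton: base plate 150 (x) x 76 (y) x 12 mm; on it two V rests, each 25 mm long in x, centred at x = -52 and +52 mm, so 80 mm clear between them for the fingers; 64 mm wide, 58 mm high, V open upwards with two slick white plastic 45 degree faces (friction about 0.1), V bottom 34 mm above the table. Origin: centre of its underside; x along the V, z up
- seat (a point): the point on the V's middle, 62 mm above the table, where the thick roller's centre lies when fully seated; axes as the cradle's. A tightly gripped roller slightly off-centre may bear on one side of the V only: the sideways force on the tool then nears the downward one; shift it away from the loaded side, or loosen the grip to let it settle, until both sides carry load
- v_left: the two 45 degree faces on the +y side of the V (both rests); same origin and axes as the cradle
- v_right: the two 45 degree faces on the -y side of the V (both rests); same origin and axes as the cradle
- roller: the thick roller: black rubber barrel 40 mm across and 150 mm long, with steel shaft stubs 12 mm across and 16 mm long at each end; 0.2 to 0.36 kg. Origin: its centre, on the axis; x along the axis. It lies level with its axis 32 mm above the table on a plywood stand: 4 mm board 150 x 70 mm, with two 20 mm chocks up to 20 mm high, 100 mm clear between them for the fingers
- thin_roller: the other roller, same length but only 26 mm thick; not wanted, leave it alone
- punnet: clear mushroom punnet, 120 x 170 x 55 mm, bystander
- label_roll: paper label roll standing on end, 90 mm across, 50 mm high, bystander
- screwdriver: screwdriver lying on the table, bystander
- cleaner: white cleaner bottle, 60 mm across, 170 mm high, bystander
- core: empty cardboard core standing on end, 56 mm across, 60 mm high, bystander
- tape_gun: black tape dispenser with brown tape, about 140 mm long, 70 mm high, bystander
There are look-alikes about, which are no part of the job. Leave any green look-alike of the carton alone.

How it is judged:
By the outcome, as a careful person would: the job done as asked, in the order asked, and still so for the second after the job is handed in, while the arm keeps its last pose, push and grip.
It also fails if it takes over 66 s, if anything falls off the work surface, if the arm or the gripper's body presses on something with over 40 N, if the wrist force passes 120 N, or if a joint passes its speed limit or range.

## Working session

There is one attempt and no reset: what is moved stays moved. The work goes in short steps, each a Python script; the robot and the scene stay as the last script left them, time stands still between calls to the robot, and variables do not carry over. Pictures are saved under pics/ and viewed, at most 10 in all, crops included, and the job is handed in when it is done.

```bash
ls; mkdir -p pics
python3 - <<'E'
from cell import *
import cv2,numpy as np
for n in("top","side"):
    c=camera(n); cv2.imwrite(f"pics/{n}0.png",cv2.resize(c["pixels"][:,:,::-1],(800,600),interpolation=cv2.INTER_CUBIC)); np.savez(f"{n}0.npz",**c)
    print(n,c["K"].tolist(),np.round(c["R"],4).tolist(),c["t"], -c["R"].T@c["t"])
s=get_state();print(s)
E
```

```text
pics
top [[467.9548504321398, 0.0, 245.77908609216058], [0.0, 467.9548504321398, 188.34947257886924], [0.0, 0.0, 1.0]] [[-0.0099, -0.9999, -0.0127], [-0.9859, 0.0119, -0.1668], [0.1669, 0.0109, -0.9859]] [-0.02832141  0.54727739  1.23120219] [ 0.3337708  -0.04821496  1.30477809]
side [[409.4470969317823, 0.0, 249.34653560793922], [0.0, 409.4470969317823, 194.99127679641504], [0.0, 0.0, 1.0]] [[0.8179, -0.5754, 0.0033], [-0.3476, -0.4987, -0.794], [0.4585, 0.6482, -0.6079]] [-0.45835078  0.24880757  0.86852624] [ 0.06310649 -0.70264237  0.72707617]
{'time_s': 0.1, 'joints': array([9.69388078e-01, 2.59100517e-01, 2.08399823e-02, 1.33367374e+00,
       8.38989433e-06, 1.41816735e+00]), 'dq': array([ 9.37999455e-04, -1.30838263e-03,  2.38255273e-03,  1.62009717e-05,
       -2.55782578e-03,  3.97560362e-04]), 'joint_torque': array([ 4.80916191e-03, -5.56693983e+01,  3.45070660e+01,  1.16650894e-02,
       -1.31008655e-04, -5.26135040e-06]), 'tcp_pos': array([0.23850342, 0.49532683, 0.23074675]), 'tool_rot': array([ 2.22511306e-01,  9.74929944e-01, -5.27466574e-04, -2.13367396e-04]), 'ft_force': array([ 0.61185104, -0.26518751,  0.85892605]), 'moment': array([ 5.10903719e-02,  1.09040973e-02, -3.32589972e-05]), 'grip_force': 0.0, 'opening': 0.08534822491191932}
```

View pics/top0.png

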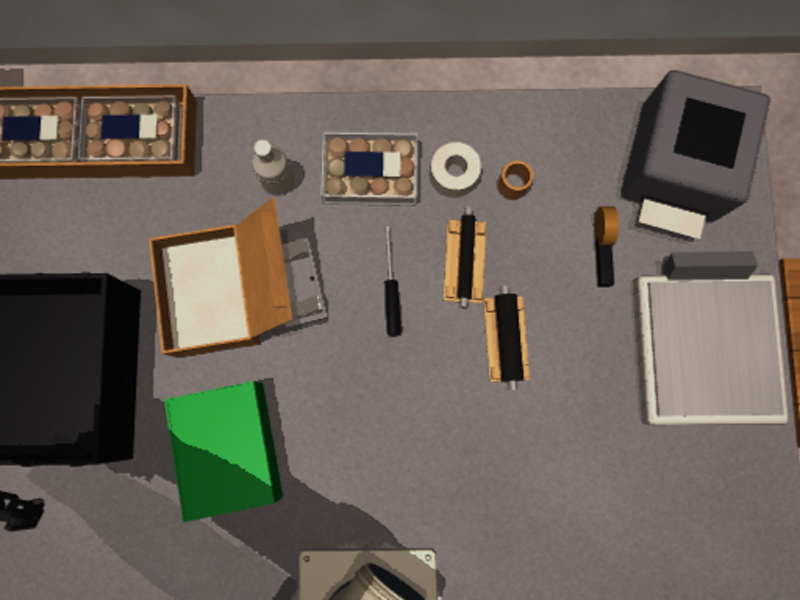

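View pics/side0.png

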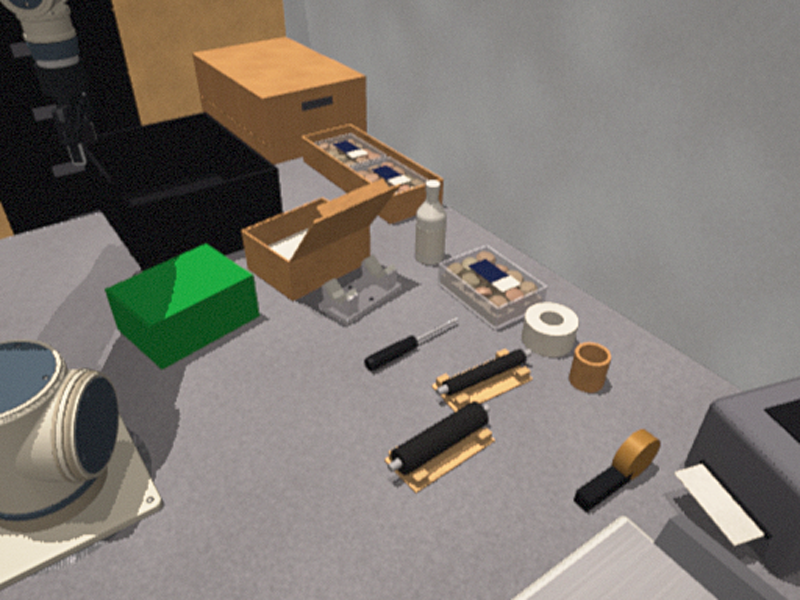

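The two rollers are at top-view (467,258) and (509,338). The lower one is clearly thicker in both views, so it is the one wanted. The brown carton with its leaning flap is at (215,290), the green look-alike is at (222,450), and the cradle at (305,280) is partly under the flap. I'll confirm this in enlarged crops.

Run:
```python
import cv2,numpy as np
def comp(n,a,b,out):
    im=np.load(n)["pixels"][:,:,::-1]; L=[]
    for (c0,c1,r0,r1) in (a,b):
        k=cv2.resize(im[r0:r1,c0:c1],None,fx=4,fy=4,interpolation=cv2.INTER_CUBIC)
        k=np.clip(k.astype(float)*1.3,0,255).astype(np.uint8)
        for c in range((c0+9)//10*10,c1,10): cv2.line(k,((c-c0)*4,0),((c-c0)*4,8 if c%50 else 20),(0,255,255),1)
        for r in range((r0+9)//10*10,r1,10): cv2.line(k,(0,(r-r0)*4),(8 if r%50 else 20,(r-r0)*4),(0,255,255),1)
        L.append(k)
    h=max(k.shape[0] for k in L); L=[cv2.copyMakeBorder(k,0,h-k.shape[0],0,6,0) for k in L]
    o=np.hstack(L);print(o.shape);cv2.imwrite(out,o)
comp("top0.npz",(90,215,120,232),(280,345,130,252),"pics/topc.png")
comp("side0.npz",(150,262,105,210),(240,325,215,315),"pics/sidec.png")
```

```text
(488, 772, 3)
(420, 800, 3)
```

View pics/topc.png

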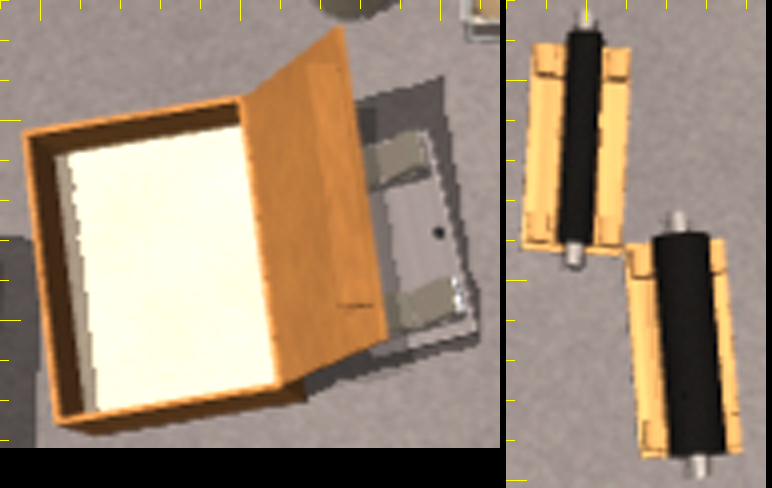

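View pics/sidec.png

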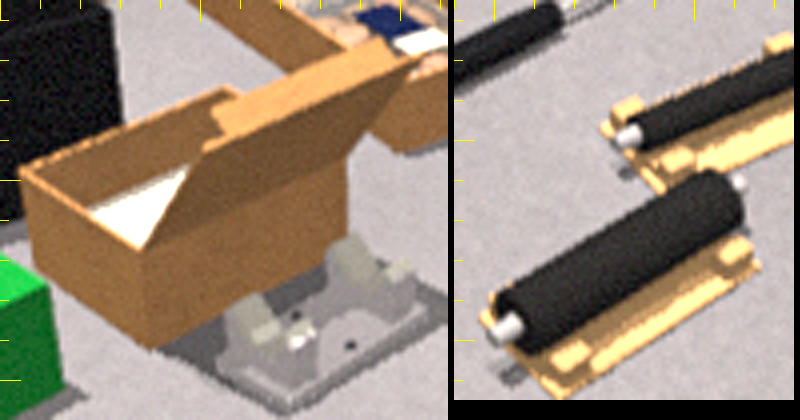

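```bash
cat > h.py <<'E'
import numpy as np
from scipy.spatial.transform import Rotation as Ro
def load(n):
    return dict(np.load(n))
def ray(c,u,v):
    d=c["R"].T@np.linalg.solve(c["K"],[u,v,1.]); return -c["R"].T@c["t"],d
def onz(c,u,v,z):
    o,d=ray(c,u,v); return o+d*(z-o[2])/d[2]
def proj(c,X):
    p=c["K"]@(c["R"]@np.asarray(X)+c["t"]); return p[:2]/p[2]
def down(a):  # tool z down, tool y along world angle a
    y=np.array([np.cos(a),np.sin(a),0]);z=np.array([0,0,-1.]);x=np.cross(y,z)
    return Ro.from_matrix(np.c_[x,y,z]).as_quat()
E
python3 - <<'E'
from h import *
from scipy.optimize import least_squares
T=load("top0.npz");S=load("side0.npz")
rim=[(96,152.75),(150,144.5),(159.25,216.25),(104.5,225.75)]
L=[(.1,.075),(.1,-.075),(-.1,-.075),(-.1,.075)]
P=np.array([onz(T,*p,.09) for p in rim]);print(P.round(3))
# side: rim corners px: left(-x,+y) , front (-x,-y)
sp=[((-.1,.075),(150+22/4,105+170/4)),((-.1,-.075),(150+143/4,105+248/4))]
def X(p,l,z=.09):
    c,s=np.cos(p[2]),np.sin(p[2]);return [p[0]+c*l[0]-s*l[1],p[1]+s*l[0]+c*l[1],z]
f=lambda p:np.r_[[proj(T,X(p,l))-q for l,q in zip(L,rim)]+[proj(S,X(p,l))-q for l,q in sp]].ravel()
r=least_squares(f,[.5,.4,0.1]);p=r.x;print("carton",p,r.fun.round(1))
H=np.array(X(p,(0,-.075)));print("hinge",H)
# flap angle
e=[(175,127),(186.75,204.5)]
def fe(t,x):return X(p,(x,-.075+.144*np.cos(t)),.09+.144*np.sin(t))
g=least_squares(lambda t:np.r_[proj(T,fe(t[0],.098))-e[0],proj(T,fe(t[0],-.098))-e[1]],[2.2]);print("flap",g.x,g.fun.round(1))
# roller
a=onz(T,323,185.5,.032);b=onz(T,328.25,246.5,.032);m=onz(T,325.6,216.1,.034);print("roller",a,b,m,np.linalg.norm(a-b),np.arctan2(*(a-b)[1::-1]))
a=onz(S,254,297.5,.032);b=onz(S,311.5,261,.032);print("side",a,b,(a+b)/2,np.linalg.norm(a-b))
from cell import inverse_kinematics
ex=np.array([np.cos(p[2]),np.sin(p[2])]);ey=np.array([-ex[1],ex[0]])
for a in (p[2],p[2]+np.pi/2):
  for y,z in((-.16,.33),(-.16,.19),(-.09,.19),(0,.2),(.08,.15),(.105,.09)):
    q=np.r_[H[:2]+ey*y,z]; print(a,y,z,q.round(3),np.round(inverse_kinematics(q,down(a)),2) if inverse_kinematics(q,down(a)) is not None else None)
E
```

```text
[[0.641 0.365 0.09 ]
 [0.662 0.221 0.09 ]
 [0.468 0.192 0.09 ]
 [0.445 0.335 0.09 ]]
carton [0.5555109  0.27743995 0.15994631] [-0.7 -0.5  0.7 -1.6  1.7 -0.2 -0.4  0.  -1.4 -0.5 -1.4 -0.2]
hinge [0.56745579 0.20339727 0.09      ]
flap [2.20048911] [-0.1 -1.6  0.1 -0.7]
roller [ 0.55467239 -0.24703758  0.032     ] [ 0.38760372 -0.25492607  0.032     ] [ 0.46973527 -0.25062804  0.034     ] 0.16725480365009343 0.047182034576486655
side [ 0.39123204 -0.25731987  0.032     ] [ 0.56086739 -0.24852928  0.032     ] [ 0.47604972 -0.25292458  0.032     ] 0.1698629663098123
0.15994630918856567 -0.16 0.33 [0.593 0.045 0.33 ] [-0.06  0.33  0.38  1.61  0.    1.35]
0.15994630918856567 -0.16 0.19 [0.593 0.045 0.19 ] [-0.06  0.35  0.05  1.27  0.    1.35]
0.15994630918856567 -0.09 0.19 [0.582 0.115 0.19 ] [0.05 0.35 0.04 1.27 0.   1.46]
0.15994630918856567 0 0.2 [0.567 0.203 0.2  ] [0.21 0.36 0.09 1.3  0.   1.62]
0.15994630918856567 0.08 0.15 [0.555 0.282 0.15 ] [0.34 0.41 0.04 1.2  0.   1.75]
0.15994630918856567 0.105 0.09 [0.551 0.307 0.09 ] [ 0.38  0.46 -0.04  1.07  0.    1.79]
1.7307426359834621 -0.16 0.33 [0.593 0.045 0.33 ] [-0.06  0.33  0.38  1.61  0.   -0.22]
1.7307426359834621 -0.16 0.19 [0.593 0.045 0.19 ] [-0.06  0.35  0.05  1.27  0.   -0.22]
1.7307426359834621 -0.09 0.19 [0.582 0.115 0.19 ] [ 0.05  0.35  0.04  1.27  0.   -0.11]
1.7307426359834621 0 0.2 [0.567 0.203 0.2  ] [0.21 0.36 0.09 1.3  0.   0.05]
1.7307426359834621 0.08 0.15 [0.555 0.282 0.15 ] [0.34 0.41 0.04 1.2  0.   0.18]
1.7307426359834621 0.105 0.09 [0.551 0.307 0.09 ] [ 0.38  0.46 -0.04  1.07  0.    0.22]
```

Run:
```python
from cell import *
from h import *
H=np.array([.5675,.2034]);yaw=.16;ey=np.array([-np.sin(yaw),np.cos(yaw)])
q=down(yaw);P=lambda y,z:np.r_[H+ey*y,z]
s=get_state()["tcp_pos"]
grab(20)
move_linear([s[0],s[1],.31],velocity=.3)
reach(P(-.17,.31),q); move_linear(P(-.17,.195),velocity=.25)
pr=lambda n:print(n,round(get_state()["time_s"],2),get_state()["tcp_pos"].round(3),get_state()["ft_force"].round(1))
pr("out")
move_linear(P(-.012,.20),velocity=.12); pr("up")
for t in (1.3,1.05,.8,.6,.4,.25,.12,.03):
    move_linear(P(.122*np.cos(t)-.011,.094+.122*np.sin(t)),velocity=.12); pr(t)
z=.094
while get_state()["ft_force"][2]<8 and z>.088:
    z-=.0015; move_linear(P(.111,z),velocity=.03)
pr("press")
move_linear(P(.10,.20),velocity=.25)
reach(P(-.10,.30),down(yaw-np.pi/2)) if 0 else None
import cv2
for n in("top","side"):
    c=camera(n);np.savez(n+"1.npz",**c)
T=load("top1.npz")["pixels"];S=load("side1.npz")["pixels"]
a=cv2.resize(T[120:240,90:215],None,fx=3.2,fy=3.2,interpolation=3);b=cv2.resize(S[105:225,140:265],None,fx=3.2,fy=3.2,interpolation=3)
cv2.imwrite("pics/shut.png",np.hstack([a,b])[:,:,::-1])
```

```text
out 3.98 [0.595 0.036 0.196] [0.7 1.3 0.5]
up 5.44 [0.57  0.191 0.2  ] [-0.4 -0.1 -0.6]
1.3 5.89 [0.564 0.225 0.212] [ 0.9 -0.4 -0.7]
1.05 6.29 [0.559 0.253 0.199] [-0.4 -0.2  0.5]
0.8 6.69 [0.555 0.277 0.181] [0.1 0.6 0.8]
0.6 7.04 [0.553 0.292 0.163] [-0.6 -0.4  0.2]
0.4 7.39 [0.551 0.303 0.142] [-0.2  0.   0. ]
0.25 7.69 [0.55  0.309 0.124] [ 0.1 -0.1  0.3]
0.12 7.97 [0.55  0.312 0.109] [0.  1.3 0.3]
0.03 8.22 [0.55  0.313 0.098] [-0.6  0.1  0.3]
press 8.55 [0.55  0.313 0.094] [ 0.2 -0.4  8.2]
```

View pics/shut.png

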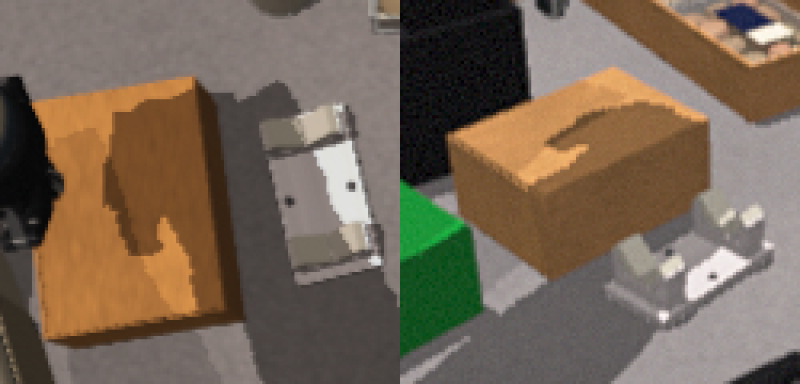

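The flap lies flat and shut, with 8 N of resistance at z=0.094. The cradle is now fully visible, around (320,195) in the top half and (690,260) in the side half. I'll enlarge it.

Run:
```python
import cv2
from h import *
L=[]
for n,(c0,r0) in (("top1.npz",(168,147)),("side1.npz",(200,160))):
    im=load(n)["pixels"][r0:r0+66,c0:c0+50 if n[0]=="t" else c0+64]
    k=cv2.resize(im,None,fx=7,fy=7,interpolation=3); k=np.clip(k*1.1,0,255).astype(np.uint8)
    for j in range(0,im.shape[1],10): cv2.line(k,(j*7,0),(j*7,10),(255,255,0),1)
    for j in range(0,im.shape[0],10): cv2.line(k,(0,j*7),(10,j*7),(255,255,0),1)
    L.append(k)
o=np.hstack(L);print(o.shape);cv2.imwrite("pics/cr.png",o[:,:,::-1])
```

```text
(462, 798, 3)
```

View pics/cr.png

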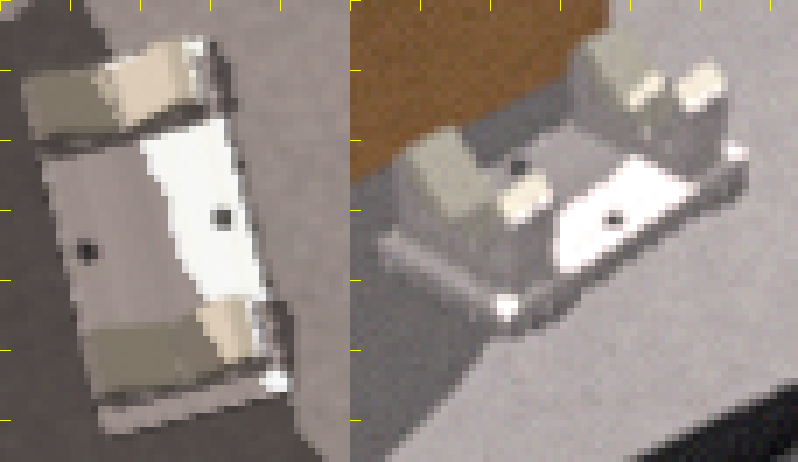

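Run:
```python
from h import *
from scipy.optimize import least_squares
T=load("top1.npz");S=load("side1.npz")
def full(c,p): o=(168,147) if c is T else (200,160); return (np.array(p)+.5)/7-.5+o
F=[(T,(.0645,.032,.058),(22,75)),(T,(.0395,.032,.058),(38,138)),(T,(-.0395,.032,.058),(82,330)),(T,(-.0645,.032,.058),(95,392)),(T,(.0645,-.032,.058),(207,38)),
(T,(-.075,.038,.012),(108,433)),(T,(-.075,-.038,.012),(288,393)),
(S,(-.075,-.038,.012),(158,310)),(S,(.075,-.038,.012),(390,152)),(S,(-.075,.038,.012),(33,240))]
for w in ((87,252),(222,217)):print(onz(T,*full(T,w),.012))
for w in ((169,168),(265,219)):print(onz(S,*full(S,w),.012))
def X(p,l):
    c,s=np.cos(p[2]),np.sin(p[2]);return [p[0]+c*l[0]-s*l[1],p[1]+s*l[0]+c*l[1],l[2]]
for sel in (F,[f for f in F if f[0] is T],[f for f in F if f[0] is S]):
    r=least_squares(lambda p:np.ravel([proj(c,X(p,l))-full(c,w) for c,l,w in sel]),[.57,.12,.16],loss="soft_l1")
    print(r.x.round(4),np.reshape(r.fun,(-1,2)).round(1).tolist())
```

```text
[0.57136494 0.15094414 0.012     ]
[0.58501835 0.09671791 0.012     ]
[0.57201782 0.14930861 0.012     ]
[0.58540521 0.09586039 0.012     ]
[0.5783 0.1229 0.2337] [[0.5, -0.0], [0.1, -0.3], [0.2, -0.0], [0.3, -0.0], [-3.2, -0.3], [-0.4, 0.5], [0.5, -0.3], [-0.5, 0.6], [1.4, -0.2], [-1.5, -0.4]]
[0.578  0.1227 0.2222] [[0.8, -0.1], [0.4, -0.4], [0.1, -0.0], [0.1, 0.0], [-2.8, -0.1], [-0.6, 0.6], [0.3, 0.0]]
[0.5783 0.1239 0.2639] [[0.2, 0.5], [0.9, -0.8], [-1.4, -0.1]]
```

Run:
```python
from cell import *
from h import *
import cv2
R=np.array([.472,-.2513]);q=down(.048+np.pi/2)
pr=lambda n:print(n,round(get_state()["time_s"],2),get_state()["tcp_pos"].round(4),get_state()["ft_force"].round(1),round(get_state()["opening"],4),round(get_state()["grip_force"],1))
s=get_state()["tcp_pos"];move_linear([s[0],s[1],.26],velocity=.25)
ungrasp()
reach(np.r_[R,.16],q);pr("above");
move_linear(np.r_[R,.06],velocity=.2);move_linear(np.r_[R,.012],velocity=.06);pr("down")
grab(60);hold(.2);pr("grip")
move_linear(np.r_[R,.06],velocity=.06);move_linear(np.r_[R,.18],velocity=.2);hold(.3);pr("lift")
L=[]
for n in("top","side"):
    c=camera(n);np.savez(n+"2.npz",**c)
T,S=load("top2.npz"),load("side2.npz")
for c in(T,S):
    u,v=proj(c,np.r_[R,.2]).astype(int);im=c["pixels"];u0,v0=max(0,u-50),max(0,v-50);print(u0,v0)
    L.append(cv2.resize(im[v0:v0+100,u0:u0+100],(400,400),interpolation=3))
cv2.imwrite("pics/held.png",np.hstack(L)[:,:,::-1])
```

```text
above 12.53 [ 0.4723 -0.251   0.1602] [ 0.4 -0.6 -0.2] 0.0851 0.0
down 14.12 [ 0.4722 -0.2514  0.0122] [-0.2 -0.3 -0.2] 0.0853 0.0
grip 14.82 [ 0.4722 -0.2514  0.0125] [-1.   1.1  5.8] 0.0387 59.7
lift 16.82 [ 0.4717 -0.2511  0.1791] [ 0.2  0.4 -3.1] 0.0384 60.5
286 157
236 171
```

View pics/held.png

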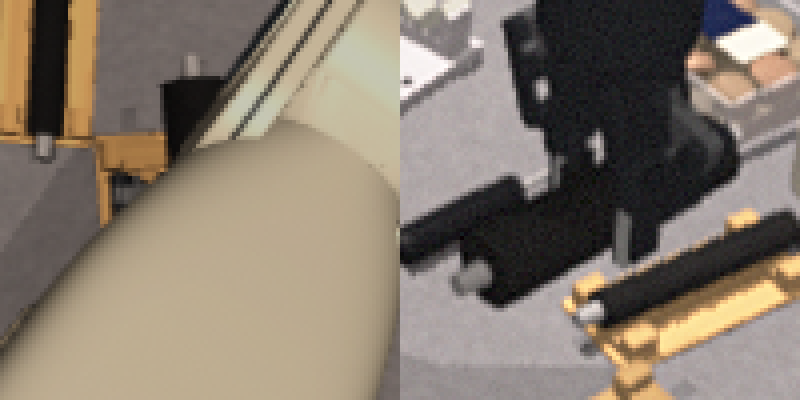

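The thick roller is held (opening 38.5 mm, weight about 3 N). Its stub ends show at top-half (191,55) and side-half (457,281), so I can check how well the grip is centred.

Run:
```python
from h import *
T,S=load("top2.npz"),load("side2.npz");R=np.array([.4717,-.2511]);a=.048;ex=np.array([np.cos(a),np.sin(a)]);ey=np.array([-ex[1],ex[0]])
for c,p in((T,(333.75-.4,170.75-.4)),(S,(249.9,240.9))):
    d=onz(c,*p,.199)[:2]-R;print(d@ex,d@ey)
from cell import *
q=down(.238+np.pi/2)
C=np.array([.5782,.1233])
print(inverse_kinematics(np.r_[C,.15],q),inverse_kinematics(np.r_[C,.042],q))
```

```text
0.09077288520454313 -0.0004444756452513122
-0.0899068822610401 0.0009703629975368862
[ 0.06821826  0.36161672 -0.0379861   1.17119351  0.         -0.16978174] [ 0.06821826  0.44214331 -0.2072635   0.92138951  0.         -0.16978174]
```

```bash
cat > st.py <<'E'
from cell import *
from h import *
a=.238;C=np.array([.5782,.1233]);q=down(a+np.pi/2)
ex=np.array([np.cos(a),np.sin(a)]);ey=np.array([-ex[1],ex[0]])
def F():
    f=[];m=[]
    for _ in range(4):
        hold(.03);s=get_state();f.append(s["ft_force"]);m.append(s["moment"])
    f=np.mean(f,0);m=np.mean(m,0);return np.array([f[:2]@ex,f[:2]@ey,f[2]]),np.array([m[:2]@ex,m[:2]@ey,m[2]])
def pr(n):
    s=get_state();f,m=F();d=s["tcp_pos"][:2]-C
    print(n,round(s["time_s"],2),"xyz",(d@ex*1e3).round(1),(d@ey*1e3).round(1),(s["tcp_pos"][2]*1e3).round(2),"F",f.round(1),"M",m.round(2),"op",round(s["opening"],4),round(s["grip_force"]));return f
E
python3 - <<'E'
from st import *
s=get_state()["tcp_pos"]
reach(np.r_[C,.19],q)
move_linear(np.r_[C,.065],velocity=.12);hold(.2);f0=pr("free")
np.save("f0.npy",f0)
z=.065
while z>.036:
    z-=.0015 if z>.048 else .0007
    move_linear(np.r_[C,z],velocity=.03)
    f,_=F()
    if z<.05 : print(round(z,4),(f-f0).round(1))
    if f[2]-f0[2]>4: break
pr("touch")
E
```

```text
free 19.77 xyz 0.3 -0.0 65.6 F [ 0.  -0.1 -2.7] M [ 0.01 -0.    0.  ] op 0.0383 60
0.05 [ 0.   0.2 -0.2]
0.0485 [0.1 0.3 0.1]
0.047 [0.2 0.5 0.4]
0.0463 [ 0.4 -0.2 -0.3]
0.0456 [0.2 0.2 0.5]
0.0449 [ 0.3 -0.2 -0. ]
0.0442 [-0.2  0.4  0.5]
0.0435 [-0.1 -0.1 -0. ]
0.0428 [0.3 0.4 1. ]
0.0421 [-1.   4.4  7. ]
touch 27.18 xyz 0.2 0.3 42.45 F [-0.7  4.7  5.3] M [0.92 0.15 0.15] op 0.0383 61
```

Run:
```python
from st import *
f0=np.load("f0.npy");y=0.;z=.0421
for i in range(16):
    f,_=F();f=f-f0;print(round(y*1e3,2),round(z*1e3,2),f.round(1))
    if abs(f[2]-15)<1.2 and abs(f[1])<2: break
    if abs(f[1])>1.2: y+=np.clip(f[1]*.00008,-.0004,.0004)
    if abs(f[2]-15)>.8: z-=np.clip((15-f[2])*.00006,-.0005,.0005)
    move_linear(np.r_[C+ey*y,z],velocity=.03)
pr("end");print(y,z)
```

```text
0.0 42.1 [-0.9  4.7  8.3]
0.38 41.7 [-2.2  2.7 11.4]
0.59 41.48 [-3.3  2.1 13.3]
0.76 41.37 [-3.3  0.6 14.5]
end 28.6 xyz 0.2 0.3 42.37 F [-3.3  1.2 11.9] M [0.27 0.68 0.19] op 0.0386 62
0.0007619146374588983 0.04137241197901785
```

Run:
```python
from st import *
import cv2
f0=np.load("f0.npy");y=.00076;z=.04137
move_linear(np.r_[C+ey*y-ex*.0004,z],velocity=.03);hold(.3)
f,m=F();print((f-f0).round(1),m.round(2));pr("x")
L=[]
for n in("top","side"):
    c=camera(n);np.savez(n+"3.npz",**c);u,v=proj(c,np.r_[C,.07]).astype(int)
    L.append(cv2.resize(c["pixels"][v-50:v+50,max(0,u-50):u+50],(400,400),interpolation=3)); print(max(0,u-50),v-50)
cv2.imwrite("pics/seat.png",np.hstack(L)[:,:,::-1])
```

```text
[-1.9  1.2 13. ] [0.31 0.34 0.16]
x 29.42 xyz 0.2 0.3 42.42 F [-1.7  1.  10. ] M [0.31 0.33 0.19] op 0.0386 62
137 126
179 120
```

View pics/seat.png

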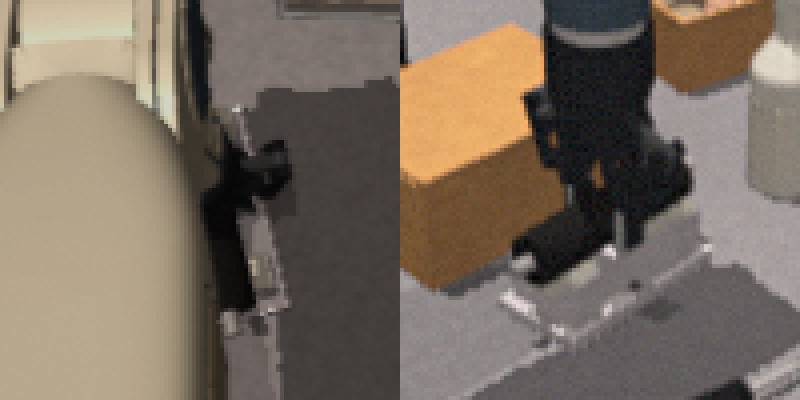

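The roller lies on both rests with the flap still shut. The push has dropped to about 13 N, so I'll trim it to 15 N and hand in.

Run:
```python
from st import *
f0=np.load("f0.npy");y=.00084;z=.04127;x=-.0006
c=dict(np.load("side3.npz"));print(proj(c,np.r_[C-ex*.091,.062]), "seen ~209.5 185.5")
ok=0
for i in range(12):
    move_linear(np.r_[C+ey*y+ex*x,z],velocity=.03);hold(.3)
    f=np.mean([F()[0] for _ in range(3)],0)-f0;print(f.round(2),get_state()["tcp_pos"][2].round(4))
    ok=ok+1 if abs(f[2]-15)<.8 and abs(f[1])<1.5 else 0
    if ok==2: break
    if not ok: z-=(15-f[2])*.00004; y+=f[1]*.00004; x+=f[0]*.0001
pr("end")
if ok==2: print(finish_job())
```

```text
[206.92521985 187.1520399 ] seen ~209.5 185.5
[-0.97  1.1  13.14] 0.0424
[-0.97  0.88 13.52] 0.0424
[-0.62  1.07 13.73] 0.0424
[-0.5   0.86 13.88] 0.0424
[-0.74  0.56 14.19] 0.0424
[-0.19  0.29 14.32] 0.0424
[-0.09  0.45 14.2 ] 0.0424
[-0.09  0.58 14.55] 0.0424
[-0.29  0.42 14.6 ] 0.0424
end 38.2 xyz 0.3 0.3 42.39 F [-0.2  0.4 11.9] M [0.15 0.09 0.19] op 0.0384 62
the job is handed in; nothing more can be done
None
```

The job is handed in: the flap is shut, and the thick roller is held centred in the V-cradle on both rests. It is pressed down with about 14.6 N, shared almost evenly by both sides of the V, 38 s into the 66 s allowed; no judging result came back.

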